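Line up the card-box lid for its hinge pin

TASK

The lid of the calligrapher's red card box has come off its hinge. Take the red lid out of its stand, hold it upright over the far rim of the box, lower its two brass knuckles gently into the gaps between the box's three knuckles until the holes line up so that the hinge pin could be pushed straight through, and keep it still there for a good two seconds without letting it rest on or press against the box. Finish while still holding it there, and leave the brown lid, the pin and everything else on the table alone.

Things in the scene. Friction and masses are not known exactly. Their poses are not given: they have to be found in the camera images.
- red_lid_center (a point): centre (half-way up) of the loose red lid, 0.13 to 0.25 kg: a panel 10 mm thick (x), 130 mm long (y), 100 mm tall (z), gold border, upright with its hinge edge down in a wooden stand (it may lean slightly). This point is 61 mm below the top edge and 53 mm above the hinge axis. Gripped across its thickness near the top it comes straight up out of the stand
- red_lid_axis (a point): middle of the red lid's hinge axis, y along the axis, z up. Two brass knuckles, 16 mm outer diameter, 10 mm holes, each 24 mm long, centred 25 mm either side of this point along y. The panel begins 14 mm above the axis
- box_axis (a point): middle of the box's hinge axis, y along it (level), z up, x away from the box; 76 mm above the table, over the far rim. Three fixed brass knuckles like the lid's, each 20 mm long, at 0 and 50 mm either side along y; the two 30 mm gaps are centred 25 mm either side. With the holes in line the lid's knuckles have 3 mm to spare at each end and 6 mm of free space below: only the hand carries it
- card_box: the fixed red box with cards in it, 106 mm (x) by 140 mm (y) by 60 mm high; origin at the centre of its underside, on the table. The hinge axis lies 50 mm from it along +x
- red_lid: the same red lid; origin under the middle of its knuckles, 8 mm below its hinge axis. 122 mm tall in all. It is the same seen from either face, so either face may look either way
- stand_a: the fixed wooden stand that holds the red lid, on either side of the other one. Base 70 mm (x) by 160 mm (y) by 8 mm thick; origin at the centre of its underside. Grooved posts at both ends, 70 mm high, guide the lid's ends; its knuckles stand on the base and its top edge is 130 mm above the table
- stand_b: the other stand, of the same make, which holds the brown lid
- brown_lid_axis (a point): middle of the hinge axis of the brown wooden lid, of the red lid's size, with one 60 mm knuckle: it belongs to another box and stays in its stand
- hinge_pin: the loose brass hinge pin, 6 mm thick, 124 mm long with a bent end, lying on the table; it would still pass holes 3 mm out of line. Origin at its middle. Leave it
- glue_bottle: yellow bottle, 44 mm wide, 115 mm tall, origin under it. Leave it
- paint_dish: white dish, 90 mm wide, 26 mm tall, origin under it. Leave it
- ink_bowl: blue bowl, 70 mm wide, 32 mm tall, origin under it. Leave it
- brush: flat brush lying on the table. Leave it
Mind the look-alikes: they are no part of the job. What is meant by the red_lid is not purple, and is the smaller of those in its own colour.

How it is judged:
By the outcome, as a careful person would: the job done as asked, in the order asked, and still so for the second after the job is handed in, while the arm keeps its last pose, push and grip.
It also fails if it takes over 38 s, if anything falls off the work surface, if the arm or the gripper's body presses on something with over 40 N, if the wrist force passes 120 N, or if a joint passes its speed limit or range.

ROBOT

A 7-joint arm with a two-finger parallel gripper is mounted at the origin on the work surface. World frame = base frame: x ahead of the robot, y to its left, z up, the work surface at z = 0. Lengths are in m, angles in rad, forces in N, time in s.
With the tool pointing down it reaches from about 0.35 to 0.9 m from the base axis. Payload 19.9 kg.
Tool frame: the origin (TCP) lies between the finger pads; the fingertips stand 19 mm ahead of it and the grasp point (between the pads) is the TCP; z points along the fingers, y is the direction in which the jaws open and shut (so a half turn about z gives the same grasp; the last joint's range is limited). The gripper opens to 94 mm and grips with 3 to 60 N. Pads are 16 mm wide; open, the fingers measure 119 mm over their backs; the gripper's body (75 mm by 177 mm) begins 78 mm behind the grasp point.
Start: joints at [1.065, 0.417, -0.01, 1.614, 0.005, 1.111, -0.053], TCP at [0.28, -0.559, 0.224] pointing down, gripper open.
Joint ranges: [-2.81, 2.81], [-0.39, 2.02], [-1.27, 1.25], [0.06, 2.57], [-1.19, 4.33], [0.19, 2], [-2.82, 2.82]. Speed limits (rad/s): [1.89, 1.89, 2.39, 2.39, 3.01, 3.01, 3.01].

INTERFACE

Orientations are given as a 3x3 rotation matrix whose columns are the frame's x, y, z axes.
In Python, from rig import robot gives the robot as it stands. Calls block until the motion is done:
- robot.move_ptp(position, orientation): joint-space move of the TCP to a pose.
- robot.move_linear(position, velocity=0.15, frame=None, threshold=None): straight line of the TCP; frame=None keeps the orientation; velocity is the mean speed in m/s. With threshold (N) it stops when the force on the tool has changed by that much, and returns True; else False.
- robot.goto_joints(angles): joint-space move.
- robot.gripper_to(opening): finger opening in m; the grip force is fixed at half the most; returns when the fingers have stopped.
- robot.pause(seconds).
- robot.ik(position, orientation): joint angles nearest the present ones, or None.
- robot.get_state(): the state.
- robot.grab_frame(name): name is "scene" or "side" or "wrist"; returns the picture (480x640x3 uint8, red, green, blue); there is no depth.
- robot.camera_info(name): a dict with "fx", "fy", "cx", "cy" (pixels), "rvec" (rotation vector, rad) and "tvec" (3), from world to camera coordinates, as OpenCV has them. Camera axes: x right, y down, z forward; pixel columns grow to the right and rows downward; lengths in m; the calibration is good to about 2 mm. A picture is of the moment at which its call begins: read the wrist's pose just before it. camera_info takes no time and is no camera call; for the wrist camera it gives the pose at the moment of the call.
A pose or a line that the arm cannot do raises robot.PlanningError and nothing moves.
- robot.sign_off(): hands the job in, once; it reports no verdict.
The state is a dict: "time": time; "qpos": joint angles; "joint_vel": joint speeds; "effort": joint torques, N m; "ee_pos": TCP position; "tool_rot": TCP orientation; "force": force on the tool from outside, world axes, zero at the start; "moment": the same for the moment, N m; "opening": finger opening in m.
Only numpy, scipy, OpenCV 4.12 (cv2) and the standard library are available. Lean on these libraries where they do the work, as an engineer would, in place of code of your own. Each camera call takes 0.05 s, during which the arm holds its last target. There are 200 camera calls.

## Working session

There is one attempt and no reset: what is moved stays moved. The work goes in short steps, each a Python script; the robot and the scene stay as the last script left them, time stands still between calls to the robot, and variables do not carry over. Pictures are saved under pics/ and viewed, about 8 in all and at most 12, crops included, and the job is handed in when it is done.

```bash
mkdir -p pics; ls
python3 - <<'E'
from rig import robot
import cv2
for n in("scene","side"):
    cv2.imwrite(f"pics/{n}0.png",robot.grab_frame(n)[:,:,::-1]); print(n,robot.camera_info(n))
s=robot.get_state();print(s["time"],s["force"],s["opening"],s["tool_rot"])
print(robot.camera_info("wrist"))
E
```

```text
pics
scene {'fx': 577.4776173379904, 'fy': 577.4776173379904, 'cx': 314.4711435266996, 'cy': 239.16728525475048, 'rvec': array([ 0.78786001,  2.56512969, -1.16104127]), 'tvec': array([ 0.42710641, -0.11699718,  1.44873017])}
side {'fx': 434.30403334310836, 'fy': 434.30403334310836, 'cx': 324.1422760463809, 'cy': 242.17626216858005, 'rvec': array([ 0.26799453, -2.85777162,  1.07918899]), 'tvec': array([0.48838107, 0.12811708, 0.98741782])}
0.1 [-0.58234213 -0.01114251  0.56691645] 0.09388342894939346 [[ 8.93919117e-01  4.48227981e-01 -5.38213953e-04]
 [ 4.48228295e-01 -8.93918688e-01  8.80081043e-04]
 [-8.66425615e-05 -1.02796399e-03 -9.99999468e-01]]
{'fx': 401.90612333794263, 'fy': 401.90612333794263, 'cx': 316.57660257799813, 'cy': 240.02083558700576, 'rvec': array([-2.49366845,  1.54026565,  0.1877973 ]), 'tvec': array([-0.62360329, -0.02409103,  0.38899891])}
```

View pics/scene0.png

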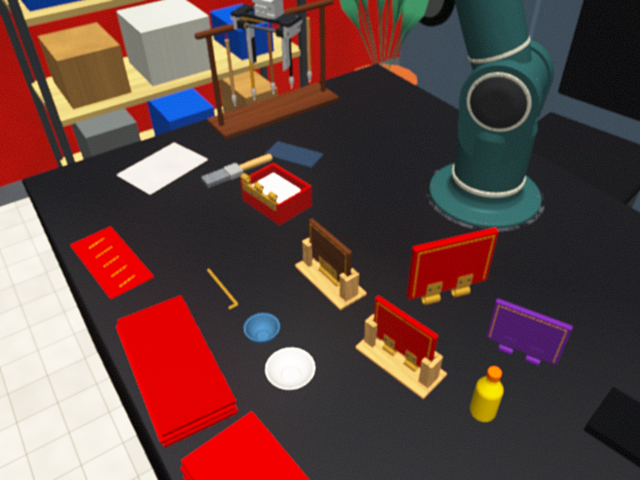

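View pics/side0.png

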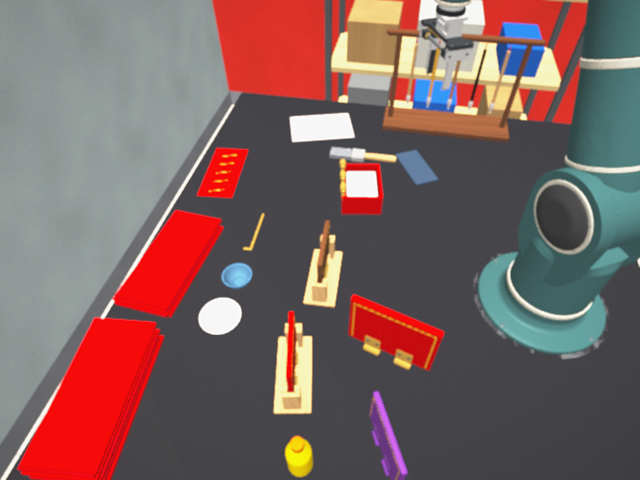

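Scene view: the candidates are the red lid in the stand (405,330), a larger free-standing red lid (455,262) and a purple lid (530,330). The red one in the stand is the smaller of the reds, so I choose it. The box is at (277,195). I'll check both in close crops.

```bash
cat > h.py <<'E'
import numpy as np, cv2
from rig import robot
def cam(n):
    c=robot.camera_info(n); R=cv2.Rodrigues(c["rvec"])[0]
    return np.array([[c["fx"],0,c["cx"]],[0,c["fy"],c["cy"]],[0,0,1]]),R,np.array(c["tvec"])
def onplane(C,uv,z):
    K,R,t=C; o=-R.T@t; d=R.T@np.linalg.solve(K,[uv[0],uv[1],1]); return o+d*(z-o[2])/d[2]
def proj(C,P):
    K,R,t=C; p=(np.atleast_2d(P)@R.T+t)@K.T; return p[:,:2]/p[:,2:]
def crop(im,x,y,w,h,k):
    return cv2.resize(im[y:y+h,x:x+w],None,fx=k,fy=k,interpolation=cv2.INTER_CUBIC)
E
python3 - <<'E'
import cv2,numpy as np
from h import crop
a=cv2.imread("pics/scene0.png");b=cv2.imread("pics/side0.png")
top=np.hstack([crop(a,350,290,100,110,4)[:300*4//3][:300],crop(a,350,290,1,1,1)[:0].reshape(0,0,3)]) if 0 else None
L=np.vstack([crop(a,350,290,100,75*1,4),crop(a,230,150,100,75,4)])
R=np.vstack([crop(b,245,305,100,75,4),crop(b,310,150,100,75,4)])
cv2.imwrite("pics/c1.png",np.hstack([L,R]))
E
```

```text
(no output)
```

View pics/c1.png

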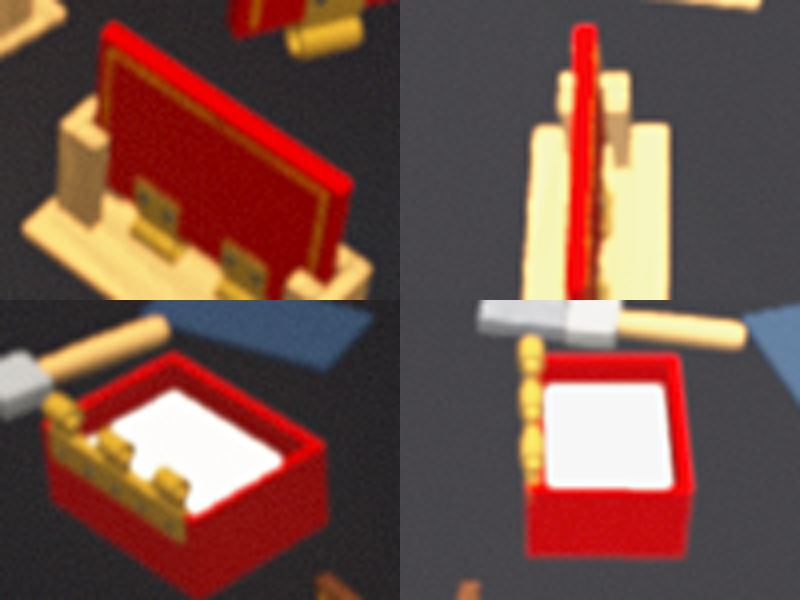

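The crop confirms a gold-bordered red lid with two knuckles in its stand, top edge from (377,296) to (437,337). The box's three knuckles are at about (246,178), (259,186) and (273,196).

Run:
```python
from h import *
S=cam("scene");D=cam("side")
def f(o,ps,k=4): return [(o[0]+p[0]/k,o[1]+p[1]/k) for p in ps]
for nm,C,o,ps,z in [("lid scene",S,(350,290),[(109,26),(349,187)],.13),
 ("lid side far end",D,(245,305),[(185,27)],.13),
 ("knuck scene",S,(230,150),[(63,109),(115,144),(172,182)],.079),
 ("knuck side",D,(310,150),[(131,55),(132,98),(132,140)],.079),
 ("rim side nearL nearR farR farL",D,(310,150),[(127,190),(292,190),(279,53),(143,53)],.06),
 ("rim scene L,B(top),R,near",S,(230,150),[(46,125),(173,52),(326,145),(197,222)],.06)]:
    P=np.array([onplane(C,u,z) for u in f(o,ps)]); print(nm); print(P.round(4))
    if len(P)>1: d=P[-1]-P[0]; print("  len",np.linalg.norm(d).round(4),"ang",np.degrees(np.arctan2(d[1],d[0])).round(1))
```

```text
lid scene
[[0.5192 0.215  0.13  ]
 [0.4939 0.3415 0.13  ]]
  len 0.129 ang 101.3
lid side far end
[[0.5177 0.2162 0.13  ]]
knuck scene
[[ 0.5066 -0.3042  0.079 ]
 [ 0.4985 -0.2553  0.079 ]
 [ 0.4897 -0.2042  0.079 ]]
  len 0.1014 ang 99.6
knuck side
[[ 0.5028 -0.3013  0.079 ]
 [ 0.4948 -0.2565  0.079 ]
 [ 0.488  -0.2147  0.079 ]]
  len 0.0878 ang 99.7
rim side nearL nearR farR farL
[[ 0.4864 -0.1874  0.06  ]
 [ 0.3812 -0.2066  0.06  ]
 [ 0.4044 -0.3458  0.06  ]
 [ 0.4983 -0.3288  0.06  ]]
  len 0.1419 ang -85.2
rim scene L,B(top),R,near
[[ 0.5119 -0.3201  0.06  ]
 [ 0.4088 -0.3429  0.06  ]
 [ 0.384  -0.2046  0.06  ]
 [ 0.4856 -0.1854  0.06  ]]
  len 0.1372 ang 101.1
```

```bash
cat >> h.py <<'E'
def rot(deg,s=1):
    a=np.radians(deg); y=s*np.array([np.cos(a),np.sin(a),0]); z=np.array([0,0,-1.]); return np.column_stack([np.cross(y,z),y,z])
E
python3 - <<'E'
from h import *
st=robot.get_state();T=np.array(st["tool_rot"]);K,R,t=cam("wrist");c=-R.T@t
print("cam in tool",T.T@(c-st["ee_pos"]),"axis",T.T@R[2],"xaxis",T.T@R[0])
for s in(1,-1):
  for p,a in[((.4985,-.2545,.34),10),((.5066,.2783,.107),11.3),((.4985,-.2545,.167),10)]:
    q=robot.ik(p,rot(a,s)); print(s,None if q is None else np.round(q,2))
s=-1
robot.move_ptp([.4985,-.2545,.34],rot(10,s))
np.save("camw1.npy",np.array(cam("wrist"),dtype=object),allow_pickle=True)
im=robot.grab_frame("wrist")[:,:,::-1];cv2.imwrite("pics/w1.png",im)
s=robot.get_state();print(s["time"],s["ee_pos"],s["qpos"])
E
```

```text
cam in tool [ 0.06906263 -0.00087382 -0.15901923] axis [-2.38767559e-01 -5.46432528e-05  9.71076748e-01] xaxis [-7.18669936e-04  9.99999735e-01 -1.20435206e-04]
1 [ 0.75  0.23 -0.4   1.62  0.09  1.31  0.51]
1 [ 0.19  0.72 -1.04  1.81  0.72  1.04 -0.93]
1 [ 0.73  0.39 -0.39  1.82  0.18  0.96  0.44]
-1 [ 0.36  0.21  0.07  1.63 -0.01  1.3  -2.54]
-1 [ 0.22  0.75 -1.09  1.81  0.76  1.07  2.19]
-1 [ 0.29  0.37  0.15  1.84 -0.07  0.94 -2.49]Traceback (most recent call last):
  File "<stdin>", line 9, in <module>
ValueError: could not broadcast input array from shape (3,3) into shape (3,)
```

Run:
```python
from h import *
import pickle
def shot(n):
    pickle.dump(cam("wrist"),open(n+".pkl","wb")); cv2.imwrite(f"pics/{n}.png",robot.grab_frame("wrist")[:,:,::-1])
    s=robot.get_state();print(n,s["time"],s["ee_pos"],np.round(s["qpos"],2))
shot("w1")
robot.move_ptp([.5066,.2783,.27],rot(11.3,1)); shot("w2")
a,b=[cv2.imread(f"pics/{n}.png") for n in("w1","w2")]
cv2.imwrite("pics/w12.png",cv2.resize(np.vstack([a[100:480],b[100:480]]),None,fx=.78,fy=.78))
```

```text
w1 2.3667 [ 0.49832221 -0.2548614   0.33986457] [ 0.36  0.21  0.07  1.63 -0.01  1.3  -2.54]
w2 4.3583 [0.50705539 0.27754611 0.26985079] [ 0.24  0.5  -1.08  1.66  0.46  1.27 -0.73]
```

View pics/w12.png

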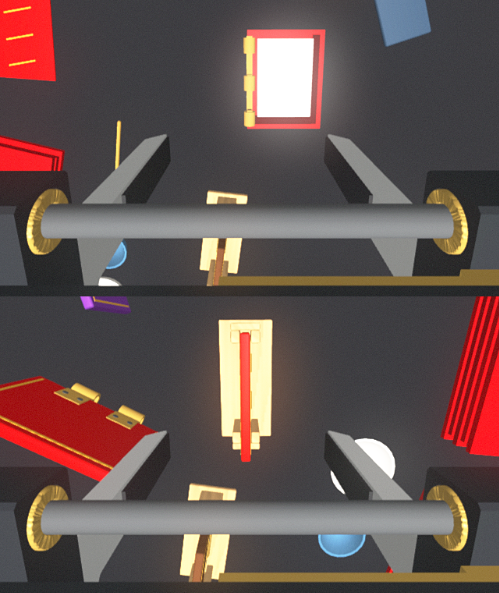

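Top: the box with its knuckles along its left side, near (249,45..118) in this view. Bottom: the red lid's top edge from about (245,332) to (246,460), with the jaws straddling it. I'll enlarge both for exact pixels.

Run:
```python
from h import *
a,b=[cv2.imread(f"pics/{n}.png") for n in("w1","w2")]
cv2.imwrite("pics/c2.png",np.hstack([crop(a,300,130,80,150,4),crop(b,270,120,100,150,4)[:600]]))
```

```text
(no output)
```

View pics/c2.png

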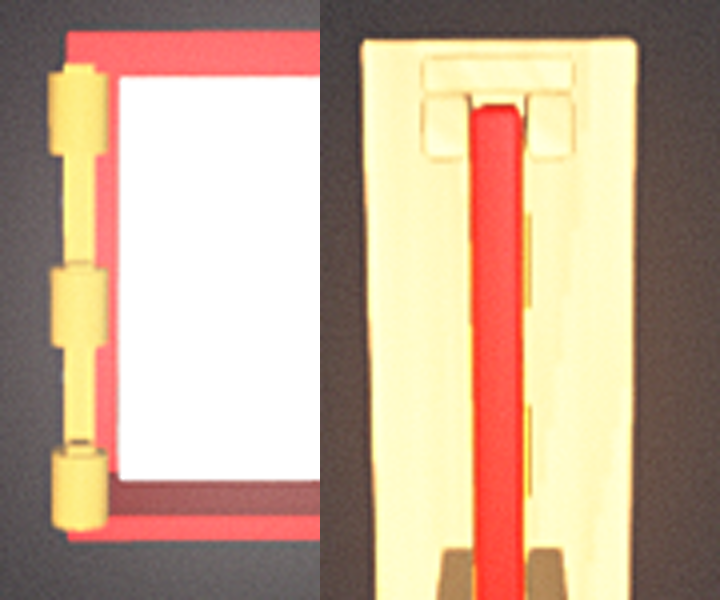

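Run:
```python
from h import *
import pickle
W1=pickle.load(open("w1.pkl","rb"));W2=pickle.load(open("w2.pkl","rb"))
P=np.array([onplane(W1,(300+x/4,130+y/4),.083) for x,y in[(78.5,113.5),(79,306.5),(80,490)]]);print(P.round(4))
d=P[2]-P[0];print(np.linalg.norm(d),np.degrees(np.arctan2(d[1],d[0])),P.mean(0))
b=cv2.imread("pics/w2.png").astype(int); m=(b[:,:,2]>130)&(b[:,:,1]<110)&(b[:,:,0]<110)
for y in range(144,320,10):
    x=np.where(m[y,290:350])[0]; print(y,(290+x.min(),290+x.max()) if len(x) else None,end=" ")
col=np.where(m[120:340,314])[0]+120;print(col.min(),col.max())
yy=np.arange(150,col.max()-12,4);xc=[290+np.where(m[y,290:350])[0].mean() for y in yy];f=np.polyfit(yy,xc,1)
L=np.array([onplane(W2,(np.polyval(f,y)+.0,y),.13) for y in(col.min()-.5,col.max()+.5)]);d=L[1]-L[0]
print(L,np.linalg.norm(d),np.degrees(np.arctan2(d[1],d[0])),L.mean(0))
```

```text
[[ 0.504  -0.3059  0.083 ]
 [ 0.4952 -0.2573  0.083 ]
 [ 0.4863 -0.2084  0.083 ]]
0.0991261706747794 100.2906689118695 [ 0.49514509 -0.25719474  0.083     ]
144 None 154 (np.int64(307), np.int64(320)) 164 (np.int64(308), np.int64(319)) 174 (np.int64(308), np.int64(319)) 184 (np.int64(308), np.int64(320)) 194 (np.int64(308), np.int64(319)) 204 (np.int64(308), np.int64(319)) 214 (np.int64(308), np.int64(320)) 224 (np.int64(309), np.int64(320)) 234 (np.int64(309), np.int64(348)) 244 (np.int64(309), np.int64(320)) 254 (np.int64(309), np.int64(320)) 264 (np.int64(309), np.int64(320)) 274 (np.int64(309), np.int64(320)) 284 (np.int64(309), np.int64(320)) 294 (np.int64(309), np.int64(320)) 304 (np.int64(309), np.int64(321)) 314 None 146 311
[[0.49177196 0.34247097 0.13      ]
 [0.5178878  0.21570281 0.13      ]] 0.12943031246383976 -78.35920582950158 [0.50482988 0.27908689 0.13      ]
```

Run:
```python
from h import *
R=rot(11.5,1);p=np.array([.5056,.2787,.107])
robot.move_linear(p+[0,0,.06],.12,R)
print(robot.move_linear(p,.06,None,8)); 
def S():
    s=robot.get_state();print(round(s["time"],2),np.round(s["ee_pos"],4),np.round(s["force"],1),np.round(s["moment"],2),round(s["opening"],4))
S(); robot.gripper_to(0.0); S()
robot.move_linear(p+[0,0,.02],.04); S()
robot.move_linear(p+[0,0,.15],.12); robot.pause(.3); S()
K=robot.grab_frame("side")[:,:,::-1];cv2.imwrite("pics/s2.png",K)
q=robot.ik([.497,-.256,.26],rot(10.2,1));print(q)
```

```text
False
6.52 [0.5058 0.2788 0.1073] [ 0.3  0.1 -0.2] [ 0.01 -0.11  0.02] 0.0938
7.77 [0.5056 0.2787 0.107 ] [-0.  -0.5  0.3] [-0.02 -0.04 -0.02] 0.0099
8.42 [0.5056 0.2786 0.127 ] [-0.5  0.1 -2.7] [-0.02 -0.06  0.  ] 0.01
9.95 [0.5055 0.2787 0.2568] [-0.1 -0.6 -3. ] [-0.03 -0.06  0.05] 0.0096
[ 1.24254996  0.46097032 -1.07993841  1.71412305  0.4295116   1.22870642
  0.23537023]
```

```bash
cat >> h.py <<'E'
def S():
    s=robot.get_state();print(round(s["time"],2),np.round(s["ee_pos"],4),np.round(s["force"],2),np.round(s["moment"],2),round(s["opening"],4));return s
def shots(tag):
    import pickle
    for n in("scene","side","wrist"):
        pickle.dump(cam(n),open(f"{tag}_{n}.pkl","wb")); cv2.imwrite(f"pics/{tag}_{n}.png",robot.grab_frame(n)[:,:,::-1])
E
python3 - <<'E'
from h import *
robot.move_linear([.5056,.2787,.32],.12)
robot.move_ptp([.4965,-.256,.32],rot(10.2,1)); S()
robot.move_linear([.4965,-.256,.167+.035],.1); robot.pause(.3); S()
shots("a")
a,b,w=[cv2.imread(f"pics/a_{n}.png") for n in("scene","side","wrist")]
cv2.imwrite("pics/a.png",np.vstack([np.hstack([crop(a,215,90,130,130,3),crop(b,295,90,130,130,3)]),np.hstack([cv2.resize(w[280:480,120:520],(390,195)),np.zeros((195,390,3),np.uint8)])]))
E
```

```text
12.61 [ 0.497  -0.2549  0.3201] [ 0.73  0.31 -1.82] [ 0.02 -0.02  0.02] 0.0097
14.24 [ 0.4965 -0.2561  0.2022] [-0.11 -0.4  -2.4 ] [-0.02 -0.08  0.02] 0.0098
```

View pics/a.png

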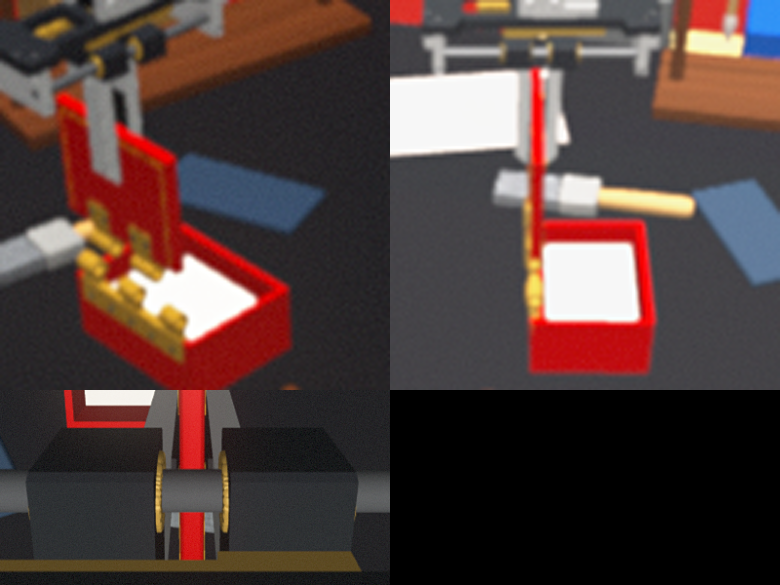

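The lid hangs over the far rim, with its knuckles just above the box knuckles in the scene view. I'll enlarge to measure the relative offset.

Run:
```python
from h import *
a,b,w=[cv2.imread(f"pics/a_{n}.png") for n in("scene","side","wrist")]
A=crop(a,238,150,46,60,10)[:600];B=crop(b,328,150,34,60,10)
cv2.imwrite("pics/a2.png",np.hstack([A,B]))
cv2.imwrite("pics/a_w.png",crop(w,180,60,260,190,3))
```

```text
(no output)
```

View pics/a2.png

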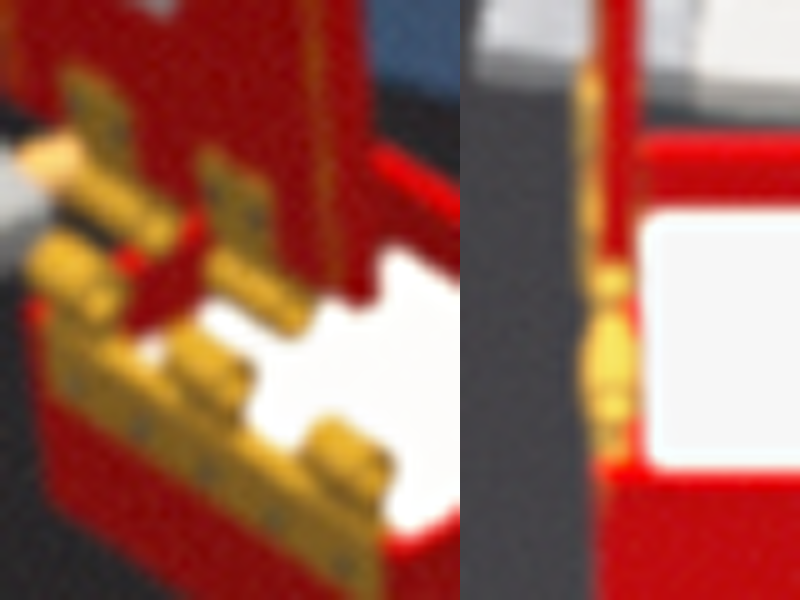

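View pics/a_w.png

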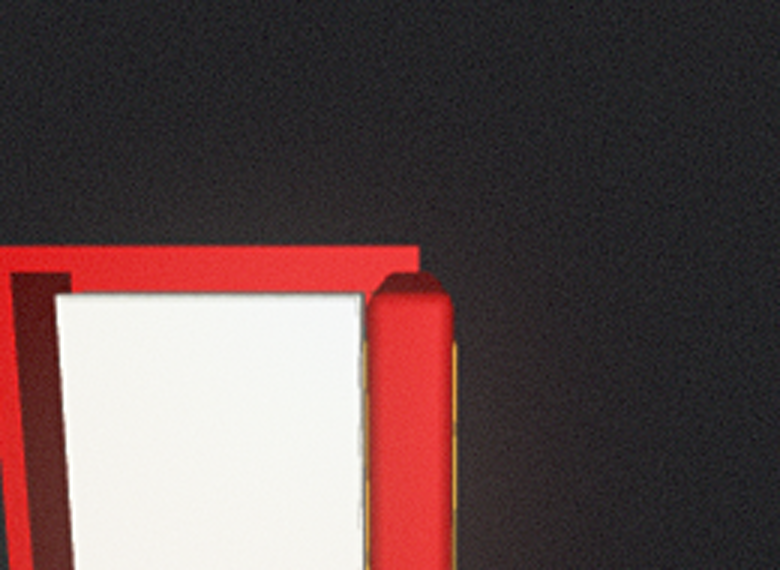

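```bash
cat > m.py <<'E'
from h import *
import pickle
from scipy.optimize import least_squares
C={n:pickle.load(open(f"a_{n}.pkl","rb")) for n in("scene","side")}
def pts(c,deg,ys): a=np.radians(deg+90); return np.array([np.add(c,[np.cos(a)*y,np.sin(a)*y,0]) for y in ys])
def pr(n,P): o={"scene":(238,150),"side":(282,150)}[n]; return (proj(C[n],P)-o)*10
E
python3 - <<'E'
from m import *
# scene fit of box centre with z known
obs=np.array([(72,272),(208,362),(346,458)])
f=lambda v:(pr("scene",pts([v[0],v[1],.076],v[2],(-.05,0,.05)))-obs).ravel()
r=least_squares(f,[.495,-.257,10]);print("box scene",r.x,np.round(r.fun))
obs=np.array([(118,210),(258,290)])
f=lambda v:(pr("scene",pts([v[0],v[1],.111],v[2],(-.025,.025)))-obs).ravel()
r=least_squares(f,[.495,-.257,10]);print("lid scene",r.x,np.round(r.fun))
for nm,c,ys in[("box",[.4965,-.256,.076],(-.05,0,.05)),("lidax",[.4965,-.256,.111],(-.025,.025)),("lidtop",[.4965,-.256,.225],(-.065,.065)),("lidbot",[.4965,-.256,.125],(-.065,.065))]:
    print(nm,pr("scene",pts(c,10.2,ys)).round(),pr("side",pts(c,10.2,ys)).round())
E
```

```text
box scene [ 0.49735566 -0.25806383  9.97191497] [ 3.  4. -1.  1. -2. -4.]
lid scene [ 0.50028271 -0.2559691  12.03497728] [-1. -3.  1.  3.]
box [[ 81. 279.]
 [214. 366.]
 [353. 457.]] [[600. 136.]
 [603. 254.]
 [606. 379.]]
lidax [[133. 200.]
 [271. 288.]] [[605.  90.]
 [608. 211.]]
lidtop [[ -27. -291.]
 [ 350.  -73.]] [[ 613. -373.]
 [ 622.  -63.]]
lidbot [[ 21.  83.]
 [381. 311.]] [[604. -44.]
 [612. 270.]]
```

Run:
```python
from m import *
W=pickle.load(open("a_wrist.pkl","rb")); a=np.radians(10.2); ex=np.array([np.cos(a),np.sin(a)]);ey=np.array([-np.sin(a),np.cos(a)])
o=np.array([.4965,-.256])
def g(n,u,v,z): P=onplane(W,(180+u/3,60+v/3),z)[:2]-o; print(n,"x %.1f y %.1f mm"%(1e3*P@ex,1e3*P@ey))
g("box corner far/+y (expect 3,70)",419,246,.06)
g("box corner left top edge(y70)",100,246,.06)
g("lid top end (0,65)",410,293,.224)
g("lid bottom end (0,65)",411,272,.125)
```

```text
box corner far/+y (expect 3,70) x 2.1 y 69.1 mm
box corner left top edge(y70) x -75.3 y 69.2 mm
lid top end (0,65) x -0.1 y 64.4 mm
lid bottom end (0,65) x 0.1 y 64.4 mm
```

The wrist view shows the lid upright and within about 1 mm of the box axis in x and y. I'll make a small correction and lower it with a force guard.

Run:
```python
from h import *
p=np.array([.4960,-.2566,.167])
robot.move_linear(p+[0,0,.02],.05); S()
print(robot.move_linear(p+[0,0,.008],.025,None,2.5)); S()
print(robot.move_linear(p,.02,None,2.5)); robot.pause(.3); S()
shots("b")
a,b=[cv2.imread(f"pics/b_{n}.png") for n in("scene","side")]
A=crop(a,238,150,46,60,10);B=crop(b,328,150,34,60,10)
cv2.imwrite("pics/b2.png",np.hstack([A,B]))
```

```text
14.84 [ 0.4959 -0.2565  0.1867] [ 0.16  0.06 -2.83] [ 0.04 -0.06 -0.02] 0.0102
False
15.47 [ 0.496  -0.2566  0.175 ] [-0.98 -0.31 -3.23] [-0.06 -0.1  -0.02] 0.0098
False
16.32 [ 0.496  -0.2566  0.1671] [ 0.69 -0.3  -2.91] [-0.   -0.09 -0.05] 0.0095
```

View pics/b2.png

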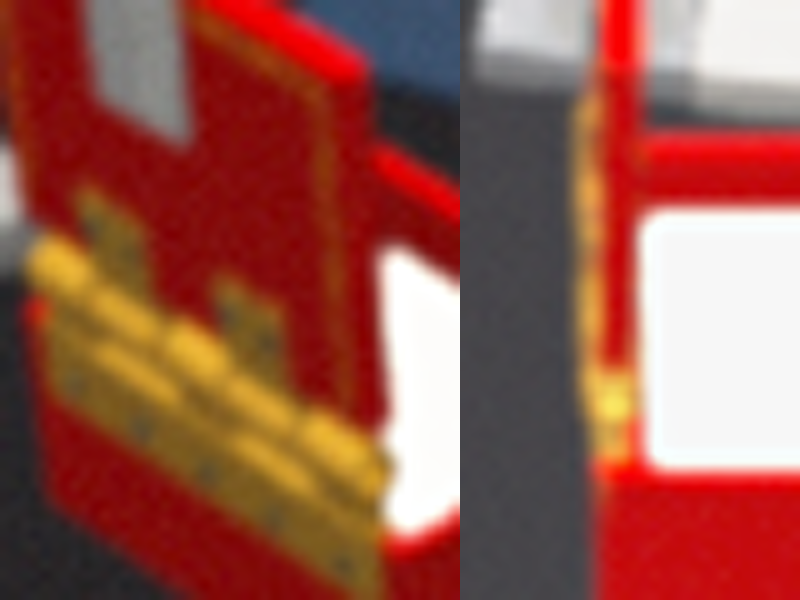

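Both lid knuckles are in the gaps, at (130,315) and (262,400) in the crop, with no contact force. In the scene view they look a touch low against the box knuckles, so I'll measure that with brightness profiles across the axis.

```bash
cat > prof.py <<'E'
from m import *
def run(tag,N=8):
    im=np.mean([robot.grab_frame("scene").astype(float) for _ in range(N)],0); np.save(tag,im)
    S=cam("scene"); c=[.4965,-.2573,.076]; s=np.arange(-12,18,1.5)/1e3
    print("s(mm)",(s*1e3).round(1))
    for y0 in(-.05,-.025,0,.025,.05):
        v=0
        for d in(-.006,-.003,0,.003,.006):
            P=pts(c,10.1,[y0+d])+np.outer(s,[0,0,1]); uv=proj(S,P).astype(np.float32)
            v=v+cv2.remap(im[:,:,1].astype(np.float32),uv[:,0],uv[:,1],cv2.INTER_LINEAR).ravel()/5
        print(int(y0*1e3),v.round().astype(int))
E
python3 - <<'E'
from prof import *
run("b.npy")
im=np.load("b.npy")[:,:,::-1].astype(np.uint8)
cv2.imwrite("pics/b3.png",cv2.convertScaleAbs(cv2.resize(im[168:208,238:283],None,fx=16,fy=14,interpolation=cv2.INTER_CUBIC),alpha=1.2))
E
```

```text
s(mm) [-12.  -10.5  -9.   -7.5  -6.   -4.5  -3.   -1.5   0.    1.5   3.    4.5
   6.    7.5   9.   10.5  12.   13.5  15.   16.5]
-50 [102 108 116 126 135 143 149 153 155 156 153 147 136 121 101  81  63  49
  43  40]
-25 [124 121 123 129 137 144 150 151 148 139 127 112  98  85  76  70  67  65
  64  62]
0 [101 107 117 127 137 145 152 157 161 162 159 153 141 124 104  84  65  50
  41  38]
25 [126 123 124 130 138 145 151 153 150 141 129 114 100  87  78  72  68  65
  62  60]
50 [101 106 116 127 139 148 154 159 162 163 162 155 142 122  98  74  52  37
  29  26]
```

View pics/b3.png

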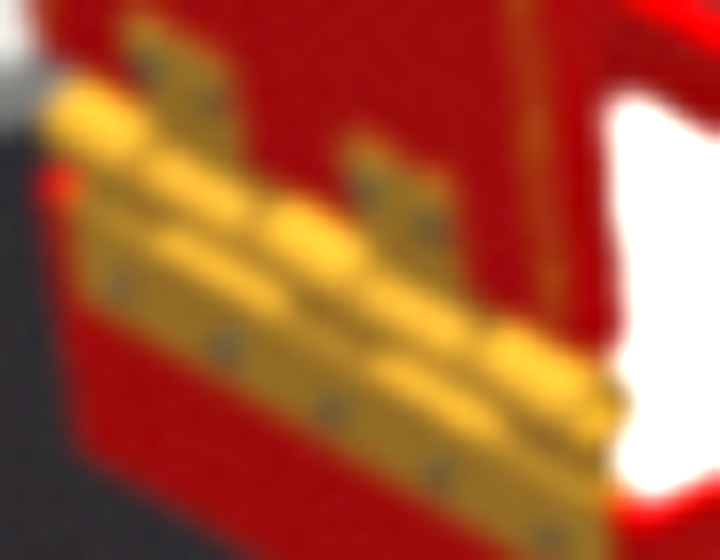

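Run:
```python
from m import *
S=cam("scene"); s=np.arange(-12,12.1,1)/1e3
for nm,im,c,deg in[("stand",cv2.imread("pics/scene0.png")[:,:,::-1],[.5056,.2787,.13],11.5),("now",np.load("b.npy"),[.496,-.2566,.1901],10.2)]:
  for y0 in(-50,-40,40,50):
    v=np.zeros((len(s),3))
    for d in(-4,-2,0,2,4):
        uv=proj(S,pts(c,deg,[(y0+d)/1e3])+np.outer(s,[0,0,1])).astype(np.float32)
        v+=cv2.remap(im.astype(np.float32),uv[:,0],uv[:,1],cv2.INTER_LINEAR).reshape(-1,3)/5
    w=np.clip(v[:,0]-v[:,1]-(180),0,None); print(nm,y0,"red band centre s=%.2f mm"%(1e3*(w@s)/w.sum()), v[:,0].astype(int)[::2])
K,R,t=S; c=-R.T@t; print("cam",c)
```

```text
stand -50 red band centre s=-3.07 mm [171 193 219 235 240 241 238 219 175 118  72  48  43]
stand -40 red band centre s=-3.10 mm [170 195 220 235 240 241 238 220 175 118  71  47  43]
stand 40 red band centre s=-3.10 mm [166 189 217 234 240 242 239 219 171 112  66  45  42]
stand 50 red band centre s=-3.19 mm [165 189 219 235 240 241 238 219 171 111  64  44  41]
now -50 red band centre s=-3.81 mm [157 180 209 230 238 235 216 175 125  83  62  59  64]
now -40 red band centre s=nan mm [155 165 183 205 218 220 208 179 138  99  74  68  72]
now 40 red band centre s=-4.01 mm [157 181 209 230 238 237 220 182 132  82  50  38  36]
now 50 red band centre s=-4.04 mm [150 173 204 228 239 238 223 187 138  92  64  53  50]
cam [0.98135687 0.74070269 0.88500031]<stdin>:9: RuntimeWarning: invalid value encountered in scalar divide
```

The scene-view check is consistent with no slip in the grip. The upper edge of the lid's top face lies where the height at pick-up predicts, within about 0.5 mm. The low-looking knuckles are explained by the web hiding their tops, since the lower shading of all five knuckles matches. I'll hold still, check the forces, and hand in.

Run:
```python
from h import *
S(); robot.pause(1.3); S(); robot.pause(1.3); S()
cv2.imwrite("pics/final.png",robot.grab_frame("scene")[:,:,::-1])
print(robot.sign_off())
```

```text
16.88 [ 0.496  -0.2566  0.167 ] [-0.11  0.67 -1.36] [-0.03 -0.06  0.01] 0.0098
18.18 [ 0.496  -0.2566  0.167 ] [-0.31 -0.22 -1.95] [-0.02 -0.08 -0.02] 0.01
19.48 [ 0.496  -0.2566  0.167 ] [ 1.03  0.97 -2.2 ] [-0.02 -0.08 -0.03] 0.0101
the job is handed in; nothing more can be done
None
```

I took the red lid out of its stand and lowered its two knuckles into the box's gaps. It was still held there when I handed the job in, at about 19.5 s of the 38 s allowed. The pose had been steady for more than 3 s by then. I commanded nothing that should touch the brown lid, the pin or the other things, but I did not check them in a final picture.

**Position:** From the wrist camera just before lowering, I put the lid upright and within about 0.5 mm of the box axis in x and y. The scene-view edge check is consistent with no slip in the grip, within about 0.5 mm.

**Contact:** The force guard never tripped on the way down. While holding, the vertical force read -1.4 to -2.9 N, against -1.8 to -3.0 N in free air. Noise is roughly 0.6 N, so I saw no clear sign that the lid rests on the box, but a very light touch can't be ruled out.

**Checks that disagreed:**
- **Sideways offset:** before I shifted the lid about 0.5 mm in x, the wrist camera had it about 0.9 mm to one side of the box axis, and the side camera about 1.2 mm to the other.
- **Height:** raw brightness peaks in the scene view put the lid knuckles about 3 mm low. I took this as the lid's web hiding the tops of the knuckles, because the lower shading of all five knuckles matched, and I did not change the height.

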